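# Feed the weld slide on by one turn of its hand wheel

## Task

Feed the copper sheet on by one weld pitch: with the fingertips, gently push the hand wheel round by its upright red handle, clockwise as seen from above, through exactly one full turn, so that the handle comes back to where it stood at the start. Only push the handle, do not grip it; leave the loose things around the slide where they stand, and finish clear of everything with the wheel at rest.

Things in the scene. Friction and masses are not known exactly. Their poses are not given: they have to be found in the camera images.
- feed_wheel (a joint): Angle (rad) of the black three-spoke hand wheel about its fixed upright axis, growing clockwise seen from above; one turn is 6.283. Starts between -2.5 and 2.5; stops at -4.5 and 14. It has friction (about 2 N at the handle moves it) and stays where it is left. Rim: 18 mm round bar on a circle of 130 mm diameter, its top 119 mm above the table. It feeds the slide 20 mm a turn.
- crank_handle: Upright red round handle on the wheel's rim, 22 mm in diameter, 50 mm tall, its centre line 65 mm from the wheel's axis. It goes round with the wheel and can spin on its own pin. Origin on its centre line at its foot, 119 mm above the table; the top is at 169 mm.
- wheel_axis (a point): Point on the wheel's fixed vertical axis, at the height of the handle's foot (119 mm above the table). Does not turn with the wheel.
- slide_unit: Slide bolted to the table: grey base plate 170 (x) by 560 (y) by 14 mm, from y = -90 to 470 mm. Origin on the table under the wheel's axis, z up. It bears the gearbox under the wheel (90 mm square, 76 mm high), the carriage along +y (middle at y about 215 mm, 130 mm square, 98 mm high) and a bracket with a copper weld nozzle at y = 330 mm, 204 mm high.
- copper_sheet (a point): Middle of the copper sheet clamped on the dark steel jig of the carriage, 86 mm above the table. It moves along the slide unit's +y, 20 mm for each clockwise turn of the wheel.
- spare_nozzle: Loose copper nozzle standing upright, 32 mm in diameter at the foot, 55 mm tall, about 90 g. Origin at the centre of its underside. Not to be disturbed.
- lens_barrel: Loose black lens barrel standing upright, 44 mm in diameter, 71 mm tall, about 160 g. Origin at the centre of its underside. Not to be disturbed.
- cleaner_bottle: Loose small white bottle with a blue cap standing upright, 48 mm in diameter, 90 mm tall, about 140 g. Origin at the centre of its underside. Not to be disturbed.

How it is judged:
By the outcome, as a careful person would: the job done as asked, in the order asked, and still so for the second after the job is handed in, with the robot touching nothing.
It also fails if it takes over 64 s, if anything falls off the work surface, if the arm or the gripper's body presses on something with over 40 N, if the wrist force passes 120 N, or if a joint passes its speed limit or range.

## Robot

A 6-joint arm with a two-finger parallel gripper is mounted at the origin on the work surface. World frame = base frame: x ahead of the robot, y to its left, z up, the work surface at z = 0. Lengths are in m, angles in rad, forces in N, time in s.
With the tool pointing down it reaches from about 0.3 to 0.775 m from the base axis. Payload 14.6 kg.
Tool frame: the origin (TCP) lies at the very end of the fingers, on their centre line; the grasp point (between the pads) lies 19 mm behind it; z points along the fingers, y is the line along which they close (so a half turn about z gives the same grasp; the last joint's range is limited). The gripper opens to 94 mm and grips with 3 to 60 N. Pads are 16 mm wide; open, the fingers measure 119 mm over their backs; the gripper's body (75 mm by 177 mm) begins 78 mm behind the grasp point.
Start: joints at [1.109, 0.3, 1.521, -0, 1.321, -0.067], TCP at [0.212, 0.508, 0.205] pointing down, gripper open.
Joint ranges: [-3.03, 3.03], [-0.79, 2.21], [0.23, 2.52], [-1.04, 4.18], [0, 3.07], [-2.55, 2.55]. Speed limits (rad/s): [2.22, 2.22, 2.57, 3.14, 3.14, 3.14].

## Interface

Orientations are given as [roll, pitch, yaw] about the fixed x, y, z axes, in that order (R = Rz(yaw) Ry(pitch) Rx(roll)).
In Python, from station import ctrl gives the robot as it stands.
- The arm moves only by the tool move_arm, never from a script. Its argument "increments" is a list of rows, each a list of 7 numbers: the opening, from 0 (shut) to 1 (fully open), then the shift along the tool's x, y, z in units of 50 mm (1.0 is 50 mm), then the turn, a rotation vector about the tool's x, y, z in rad. In form: [[claw, tx, ty, tz, rx, ry, rz], ...]. A call has 1 to 20 rows; each row shifts and turns the commanded pose from where the row before left it, along the tool's axes as they then stand; what a row does not reach is not made up. A row lasts 1/10 s, in which the tool goes at most 50 mm and 8.59 degrees, less where a joint would pass 70% of its speed; a pose out of reach is approached as far as the arm can. A call is refused whole if a number of a shift passes 1 or a number of a turn 0.15, either way. A call with a gripper value outside its range is refused whole. The fingers move at their own pace and stop on an object; "force" is the grip in N (left out, the last holds). Time passes only in rows, so rows that do not move let the fingers close. It gives the time, the measured TCP pose, the force, the opening and the grip force at its end, in the units of the state.
- ctrl.get_obs(): the state, without advancing time (a new reading comes with each control period).
- ctrl.camera(name): name is "side" or "top"; returns a dict with "color" (480x640x3 uint8, blue, green, red), "K" (3x3 intrinsics, pixels), "distortion" ([k1, k2, p1, p2, k3] as OpenCV has them; the pictures are not rectified), "pose" (4x4, takes a point from camera to world coordinates). Camera axes: x right, y down, z forward; pixel columns grow to the right and rows downward; lengths in m; the calibration is good to about 2 mm. A picture is of the moment at which its call begins. There is no depth.
- ctrl.hand_in(): hands the job in; it is judged then, once.
Trained networks look in a picture, given as the dict that the camera call returned (one of the last four; its "shot" number tells which), for a name from the list of things; names that differ only in an ending like _2 or _b are one class to them, and where a whole thing is asked for, a point or a joint stands for the part that bears it (a point fixed in the world has none). Each returns a list of dicts, best first, with "conf" (0 to 1); they miss things now and then, are a little off and sometimes report something else, mostly with a low value. They report only what shows in the picture. A call takes as long as a camera call.
- ctrl.cut_out(name, picture): "mask" (480x640 bool, what is visible of it) and "centre" ([row, column] in pixels, amid what is visible of it).
The state is a dict: "time_s": time; "qpos": joint angles; "joint_vel": joint speeds; "tau": joint torques, N m; "ee_pos": TCP position; "eef_rot": TCP orientation; "force": force on the tool from outside, world axes, zero at the start; "moment": the same for the moment, N m; "grip_width": finger opening in m; "grip_force": force on a finger pad.
Only numpy, scipy, OpenCV 4.12 (cv2) and the standard library are available. Lean on these libraries where they do the work, as an engineer would, in place of code of your own. Each camera call takes 0.05 s, during which the arm holds its last target. There are 200 camera calls.

## Working session

There is one attempt and no reset: what is moved stays moved. The work goes in short steps, Python scripts to look and compute and a tool call to move; the robot and the scene stay as the last step left them, time stands still between calls to the robot, and variables do not carry over. Pictures are saved under pics/ and viewed, at most 10 in all, crops included, and the job is handed in when it is done.

Besides the shell and the picture viewer there is one more tool, called after "Call:" by a JSON object that holds its "method" and its "body", one argument or row to a line. move_arm: Moves the arm, as the interface text tells. Its arguments: {"type":"object","properties":{"increments":{"type":"array","items":{"type":"array","items":{"type":"number"}}},"force":{"type":"number"}},"required":["increments"]}

```bash
mkdir -p pics
cat > h.py <<'E'
import numpy as np, cv2
from station import ctrl
def ray(p,uv):
    q=cv2.undistortPoints(np.array([[uv]],float),np.array(p["K"]),np.array(p["distortion"],float))[0,0]
    T=np.array(p["pose"]); return T[:3,3],T[:3,:3]@np.array([q[0],q[1],1.])
def onz(p,uv,z):
    o,d=ray(p,uv); return o+d*(z-o[2])/d[2]
def proj(p,X):
    T=np.linalg.inv(np.array(p["pose"])); r,_=cv2.Rodrigues(T[:3,:3])
    return cv2.projectPoints(np.array(X,float).reshape(-1,1,3),r,T[:3,3],np.array(p["K"]),np.array(p["distortion"],float))[0][:,0]
def tri(obs):
    A=np.zeros((3,3));b=np.zeros(3)
    for p,uv in obs:
        o,d=ray(p,uv);d/=np.linalg.norm(d);M=np.eye(3)-np.outer(d,d);A+=M;b+=M@o
    return np.linalg.solve(A,b)
E
python3 - <<'E'
from h import *
P={n:ctrl.camera(n) for n in("top","side")}
for n,p in P.items():
    cv2.imwrite(f"pics/{n}0.png",p["color"]); print(n,np.round(p["pose"],3).tolist())
    for k in("crank_handle","feed_wheel","slide_unit","copper_sheet","spare_nozzle","lens_barrel","cleaner_bottle"):
        for d in ctrl.cut_out(k,p)[:2]:
            m=d["mask"];r,c=np.nonzero(m)
            print(k,round(d["conf"],2),np.round(d["centre"],1),"rows",r.min(),r.max(),"cols",c.min(),c.max(),m.sum())
print(ctrl.get_obs())
E
```

```text
top [[0.023, -0.997, 0.072, 0.491], [-1.0, -0.024, -0.001, -0.056], [0.003, -0.072, -0.997, 0.979], [0.0, 0.0, 0.0, 1.0]]
crank_handle 0.44 [274.9 350.6] rows 265 278 cols 342 357 188
feed_wheel 0.68 [261.6 308.1] rows 214 307 cols 264 358 4151
slide_unit 0.64 [232.  202.6] rows 140 323 cols 40 371 31027
copper_sheet 0.95 [230.8 184.2] rows 183 273 cols 140 234 6006
spare_nozzle 0.51 [279.4 402.3] rows 276 292 cols 395 411 236
lens_barrel 0.56 [352.8 266.9] rows 337 366 cols 253 280 635
lens_barrel 0.32 [281.1 402.8] rows 276 293 cols 394 412 279
cleaner_bottle 0.97 [184.8 299.5] rows 170 199 cols 284 311 671
cleaner_bottle 0.32 [262.3 309.4] rows 215 307 cols 264 356 3676
side [[0.965, -0.164, 0.206, 0.375], [-0.263, -0.628, 0.732, -0.681], [0.009, -0.761, -0.649, 0.654], [0.0, 0.0, 0.0, 1.0]]
crank_handle 0.64 [232.3 296.1] rows 217 253 cols 286 302 530
feed_wheel 0.93 [226.2 297. ] rows 192 259 cols 247 345 3710
slide_unit 0.61 [216.2 300.5] rows 63 320 cols 239 354 22021
slide_unit 0.38 [352.9 301.1] rows 333 370 cols 290 313 673
copper_sheet 0.74 [171.6 295.1] rows 137 201 cols 
[... 167 characters left out ...]
.9] rows 206 259 cols 360 389 1240
{'time_s': 0.8, 'qpos': array([ 1.10937123e+00,  2.99895736e-01,  1.52099328e+00, -5.88941623e-06,
        1.32065448e+00, -6.66223115e-02]), 'joint_vel': array([ 0.00128427, -0.00022281,  0.00038905,  0.00177772, -0.00056775,
        0.00047365]), 'tau': array([-8.39181030e-04, -5.31630492e+01, -3.52911294e+01,  7.07647204e-02,
        2.12063373e-02, -1.47270066e-05]), 'ee_pos': array([0.21156221, 0.50768814, 0.20545077]), 'eef_rot': array([3.14154399e+00, 8.96584216e-06, 2.74679133e+00]), 'force': array([-0.29489077, -0.38228337,  0.51193981]), 'moment': array([ 0.02977838,  0.00921319, -0.02587452]), 'grip_force': 0.0, 'grip_width': 0.09411122503490946}
```

View pics/top0.png

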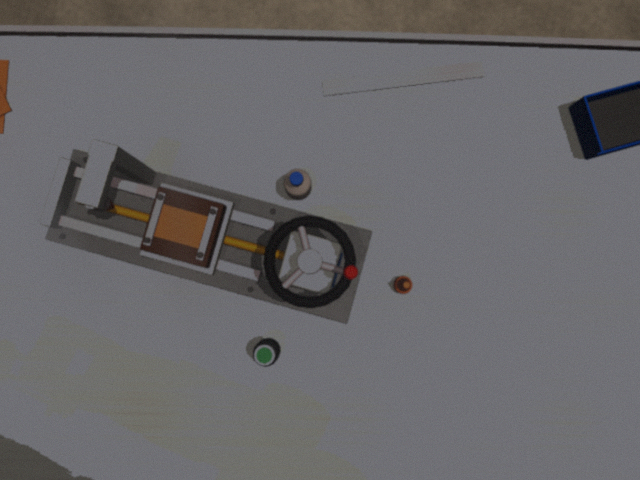

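View pics/side0.png

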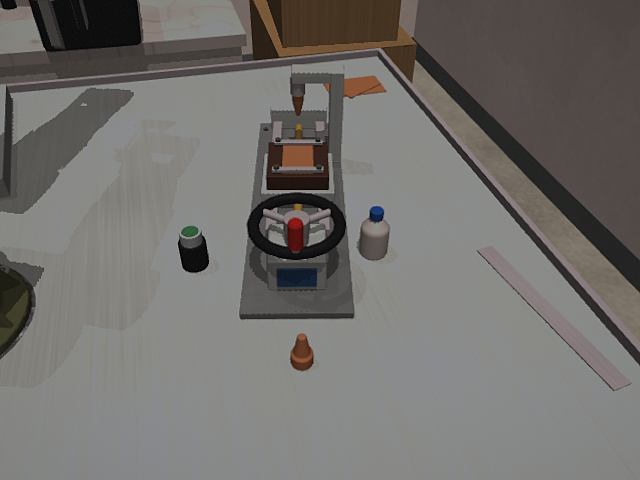

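The top view shows the wheel at about (310,261) with the red handle at (350,272). The bottle is at (298,183), the lens barrel at (266,352) and the nozzle at (402,284). The side view agrees: the handle is nearest the camera at (295,235).

```bash
cat >> h.py <<'E'
from scipy.optimize import least_squares
def red(p):
    b,g,r=[p["color"][...,i].astype(int) for i in range(3)]
    m=((r>70)&(g<r*.35)&(b<r*.35)).astype(np.uint8)
    n,l,s,c=cv2.connectedComponentsWithStats(m); 
    return l==1+np.argmax(s[1:,4])
def cyl(p,x,y):
    a=np.linspace(0,2*np.pi,40,endpoint=False); 
    X=[[x+.011*np.cos(t),y+.011*np.sin(t),z] for z in(.119,.169) for t in a]
    h=cv2.convexHull(proj(p,X).astype(np.float32)); m=np.zeros((960*2,640*4),np.uint8)
    cv2.fillPoly(m,[np.int32(np.round(h*4+1.5))],255); return cv2.resize(m,(640,480),interpolation=cv2.INTER_AREA)/255.
def handle(P,g):
    ms=[cv2.GaussianBlur(red(p).astype(float),(0,0),1.5) for p in P]
    f=lambda v: sum(((cv2.GaussianBlur(cyl(p,*v),(0,0),1.5)-m)**2).sum() for p,m in zip(P,ms))
    from scipy.optimize import minimize
    r=minimize(f,g,method="Nelder-Mead",options=dict(initial_simplex=[g,[g[0]+.006,g[1]],[g[0],g[1]+.006]],xatol=1e-4)); return r.x,r.fun,[m.sum() for m in ms]
E
python3 - <<'E'
from h import *
P=[ctrl.camera(n) for n in("top","side")]
# axis from rim outline (outer radius 74mm, mid plane z=.110): match the hull of wheel mask
cs=[]
for p in P:
    m=ctrl.cut_out("feed_wheel",p)[0]["mask"]
    k=(p["color"].max(2)<60)&cv2.dilate(m.astype(np.uint8),np.ones((5,5))).astype(bool)
    r,c=np.nonzero(k); h=cv2.convexHull(np.stack([c,r],1).astype(np.float32))[:,0]
    w=np.array([onz(p,q,.110)[:2] for q in h])
    s=least_squares(lambda v:np.hypot(*(w-v[:2]).T)-v[2],[*w.mean(0),.074],loss="soft_l1",f_scale=.002)
    print("axis",s.x,np.abs(s.fun).mean()); cs.append(s.x[:2])
g=onz(P[0],(350.6,271.5),.169)[:2]; print("guess",g)
for q in ([P[0]],[P[1]],P): print("handle",handle(q,g))
H=handle(P,g)[0]
for c in cs+[np.mean(cs,0)]:
    d=H-c; print("r",np.hypot(*d),"phi",np.degrees(np.arctan2(d[1],d[0])))
for k,hh in(("spare_nozzle",.0275),("lens_barrel",.0355),("cleaner_bottle",.045)):
    ob=[]
    for p in P:
        d=ctrl.cut_out(k,p)
        if d: ob.append((p,d[0]["centre"][::-1]))
    print(k,np.round(tri(ob),3) if len(ob)==2 else None)
E
```

```text
axis [ 0.5258913  -0.03667114  0.07529757] 0.0006821685699479581
axis [ 0.52312887 -0.03602159  0.07717497] 0.0019133924410627264
guess [ 0.509391   -0.10121288]
handle (array([ 0.50921272, -0.10190819]), np.float64(19.396339183593184), [np.float64(127.00000000000003)])
handle (array([ 0.50694436, -0.09849887]), np.float64(75.04285159311264), [np.float64(395.0000000000001)])
handle (array([ 0.50768843, -0.0997446 ]), np.float64(105.84321619843297), [np.float64(127.00000000000003), np.float64(395.0000000000001)])
r 0.06564758931210232 phi -106.09803727232406
r 0.06556697971001764 phi -103.62057347568307
r 0.06559195196196647 phi -104.86006648800948
spare_nozzle [ 0.492 -0.205  0.02 ]
lens_barrel [0.367 0.033 0.033]
cleaner_bottle [ 0.665 -0.014  0.037]
```

Call:
{"method": "move_arm", "body": {
  "increments": [
    [0,0,0,-0.8,0,0,-0.133],
    [0,-0.5,-0.535,0,0,0,0],
    [0,-0.5,-0.535,0,0,0,0],
    [0,-0.5,-0.535,0,0,0,0],
    [0,-0.5,-0.535,0,0,0,0],
    [0,-0.5,-0.535,0,0,0,0],
    [0,-0.5,-0.535,0,0,0,0],
    [0,-0.5,-0.535,0,0,0,0],
    [0,-0.5,-0.535,0,0,0,0],
    [0,-0.5,-0.535,0,0,0,0],
    [0,-0.5,-0.535,0,0,0,0],
    [0,-0.5,-0.535,0,0,0,0],
    [0,-0.5,-0.535,0,0,0,0],
    [0,-0.5,-0.535,0,0,0,0],
    [0,-0.5,-0.535,0,0,0,0],
    [0,-0.5,-0.535,0,0,0,0],
    [0,-0.5,-0.535,0,0,0,0],
    [0,-0.5,-0.535,0,0,0,0],
    [0,-0.5,-0.535,0,0,0,0],
    [0,-0.5,-0.535,0,0,0,0]
  ]
}}

```text
time_s: 3.3
ee_pos: [0.5393, -0.1077, 0.2455]
eef_rot: [3.142, 0.0, 2.88]
force: [-0.1, -0.3, 1.3]
grip_width: 0.0006
grip_force: 0.0
```

Call:
{"method": "move_arm", "body": {
  "increments": [
    [0,0,0,0.55,0,0,0],
    [0,0,0,0.55,0,0,0],
    [0,0,0,0.55,0,0,0],
    [0,0,0,0.55,0,0,0],
    [0,0,0,0,0,0,0],
    [0,0.1,0,0,0,0,0],
    [0,0.1,0,0,0,0,0],
    [0,0.05,0,0,0,0,0],
    [0,0.1148,-0.0282,0,0,0,0.0873],
    [0,0.1148,-0.0282,0,0,0,0.0873],
    [0,0.1148,-0.0282,0,0,0,0.0873],
    [0,0.1148,-0.0282,0,0,0,0.0873]
  ]
}}

```text
time_s: 4.5
ee_pos: [0.504, -0.0997, 0.137]
eef_rot: [3.141, 0.003, 2.527]
force: [2.3, -0.9, 2.0]
grip_width: 0.0004
grip_force: 1.3
```

```bash
cat > where.py <<'E'
from h import *
C=np.array([.525,-.0365]); o=ctrl.get_obs(); e=o["ee_pos"][:2]; y=o["eef_rot"][2]; d=C-e
x=np.array([np.cos(y),np.sin(y)]); print("q",np.round(o["qpos"],2),"yaw",np.degrees(y),"C in tool x,y",d@x,d@np.array([x[1],-x[0]]),"z",o["ee_pos"][2],"F",np.round(o["force"],1), "post r",np.hypot(*d),"post ang",np.degrees(np.arctan2(-d[1],-d[0])))
E
cat > look.py <<'E'
from h import *
import sys
P=[ctrl.camera(n) for n in("top","side")]
cv2.imwrite(f"pics/{sys.argv[1]}.png",np.hstack([P[0]["color"][180:380,200:460],P[1]["color"][130:330,170:430]]).repeat(1,0))
E
python3 where.py; python3 look.py a
```

```text
q [-0.27  0.29  1.71 -0.    1.15 -1.22] yaw 144.78260125408053 C in tool x,y 0.019246139654235328 0.06375712168257769 z 0.13696680182517967 F [ 2.3 -0.9  2. ] post r 0.06659868209534892 post ang -108.42009213504568
```

View pics/a.png

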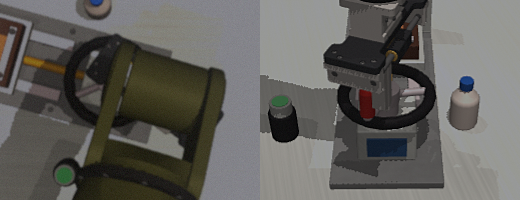

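The side crop at (367,105) shows the handle moving clockwise ahead of the closed fingers, and the force is about 2.5 N. I'll carry on with the sweep.

Call:
{"method": "move_arm", "body": {
  "increments": [
    [0,0.1148,-0.0282,0,0,0,0.0873],
    [0,0.1148,-0.0282,0,0,0,0.0873],
    [0,0.1148,-0.0282,0,0,0,0.0873],
    [0,0.1148,-0.0282,0,0,0,0.0873],
    [0,0.1148,-0.0282,0,0,0,0.0873],
    [0,0.1148,-0.0282,0,0,0,0.0873],
    [0,0.1148,-0.0282,0,0,0,0.0873],
    [0,0.1148,-0.0282,0,0,0,0.0873],
    [0,0.1148,-0.0282,0,0,0,0.0873],
    [0,0.1148,-0.0282,0,0,0,0.0873],
    [0,0.1148,-0.0282,0,0,0,0.0873],
    [0,0.1148,-0.0282,0,0,0,0.0873],
    [0,0.1148,-0.0282,0,0,0,0.0873],
    [0,0.1148,-0.0282,0,0,0,0.0873],
    [0,0.1148,-0.0282,0,0,0,0.0873],
    [0,0.1148,-0.0282,0,0,0,0.0873]
  ]
}}

```text
time_s: 6.2
ee_pos: [0.4585, -0.025, 0.1361]
eef_rot: [3.141, 0.0, 1.133]
force: [-1.0, -2.2, 1.8]
grip_width: 0.0005
grip_force: 1.3
```

```bash
python3 where.py; python3 look.py b
```

```text
q [-0.13  0.17  1.85 -0.    1.12  0.3 ] yaw 64.92494466542335 C in tool x,y 0.01778693299128577 0.06511605110108445 z 0.13612414352242935 F [-1.  -2.2  1.8] post r 0.06750166735892922 post ang 170.20300063700262
```

View pics/b.png

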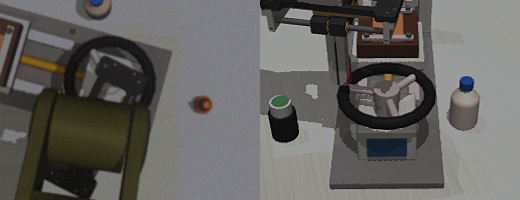

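The side crop at (345,75) shows the handle on the left, next to the fingers, so about 100° is done. I'll keep going.

Call:
{"method": "move_arm", "body": {
  "increments": [
    [0,0.1148,-0.0282,0,0,0,0.0873],
    [0,0.1148,-0.0282,0,0,0,0.0873],
    [0,0.1148,-0.0282,0,0,0,0.0873],
    [0,0.1148,-0.0282,0,0,0,0.0873],
    [0,0.1148,-0.0282,0,0,0,0.0873],
    [0,0.1148,-0.0282,0,0,0,0.0873],
    [0,0.1148,-0.0282,0,0,0,0.0873],
    [0,0.1148,-0.0282,0,0,0,0.0873],
    [0,0.1148,-0.0282,0,0,0,0.0873],
    [0,0.1148,-0.0282,0,0,0,0.0873],
    [0,0.1148,-0.0282,0,0,0,0.0873],
    [0,0.1148,-0.0282,0,0,0,0.0873],
    [0,0.1148,-0.0282,0,0,0,0.0873],
    [0,0.1148,-0.0282,0,0,0,0.0873],
    [0,0.1148,-0.0282,0,0,0,0.0873],
    [0,0.1148,-0.0282,0,0,0,0.0873],
    [0,0.1148,-0.0282,0,0,0,0.0873],
    [0,0.1148,-0.0282,0,0,0,0.0873],
    [0,0.1148,-0.0282,0,0,0,0.0873],
    [0,0.1148,-0.0282,0,0,0,0.0873]
  ]
}}

```text
time_s: 8.3
ee_pos: [0.5471, 0.0288, 0.1357]
eef_rot: [-3.142, 0.001, -0.611]
force: [-1.8, 1.6, 1.9]
grip_width: 0.0004
grip_force: 1.3
```

```bash
python3 where.py; python3 look.py c
```

```text
q [-0.01  0.36  1.61  0.    1.17  2.17] yaw -34.99685607655025 C in tool x,y 0.019358393390947744 0.06622063170684872 z 0.13570316809213556 F [-1.8  1.6  1.9] post r 0.06899216954359957 post ang 71.29846146075036
```

View pics/c.png

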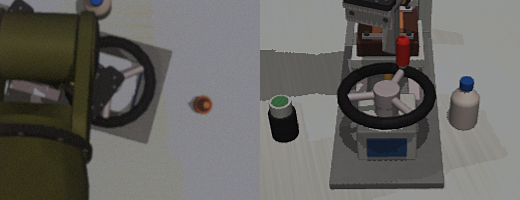

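The side crop at (402,50) shows the handle on the far side, as planned (about 200° done). Next I back off, turn the tool half round, and push with the other face.

Call:
{"method": "move_arm", "body": {
  "increments": [
    [0,-0.2,0,0,0,0,0],
    [0,-0.2,0,0,0,0,0],
    [0,-0.2,0,0,0,0,0],
    [0,0,0,0,0,0,-0.1428],
    [0,0,0,0,0,0,-0.1428],
    [0,0,0,0,0,0,-0.1428],
    [0,0,0,0,0,0,-0.1428],
    [0,0,0,0,0,0,-0.1428],
    [0,0,0,0,0,0,-0.1428],
    [0,0,0,0,0,0,-0.1428],
    [0,0,0,0,0,0,-0.1428],
    [0,0,0,0,0,0,-0.1428],
    [0,0,0,0,0,0,-0.1428],
    [0,0,0,0,0,0,-0.1428],
    [0,0,0,0,0,0,-0.1428],
    [0,0,0,0,0,0,-0.1428],
    [0,0,0,0,0,0,-0.1428],
    [0,0,0,0,0,0,-0.1428],
    [0,0,0,0,0,0,-0.1428],
    [0,0,0,0,0,0,-0.1428]
  ]
}}

```text
time_s: 10.4
ee_pos: [0.5218, 0.0466, 0.1356]
eef_rot: [3.141, 0.0, 1.823]
force: [0.6, -0.3, 0.4]
grip_width: 0.0005
grip_force: 0.0
```

Call:
{"method": "move_arm", "body": {
  "increments": [
    [0,0,0,0,0,0,-0.1428],
    [0,0,0,0,0,0,-0.1428],
    [0,0,0,0,0,0,-0.1428],
    [0,0,0,0,0,0,-0.1428],
    [0,0,0,0,0,0,-0.1428],
    [0,0,0,0,0,0,0]
  ]
}}

```text
time_s: 11.0
ee_pos: [0.5219, 0.0465, 0.1356]
eef_rot: [3.141, 0.0, 2.533]
force: [0.3, -0.0, -0.3]
grip_width: -0.0
grip_force: 0.0
```

```bash
python3 where.py
python3 - <<'E'
from h import *
P=[ctrl.camera(n) for n in("side",)]
r=handle(P,[.562,.017]); d=r[0]-[.5231,-.036]; print(r,np.hypot(*d),np.degrees(np.arctan2(d[1],d[0])))
E
```

```text
q [ 0.02  0.31  1.68  0.    1.15 -0.94] yaw 145.15115050347367 C in tool x,y -0.05000223752474763 -0.0663770343483462 z 0.1356363439202693 F [ 0.3 -0.  -0.3] post r 0.08310315545370592 post ang 92.14209522241744
(array([0.5628537, 0.0189501]), np.float64(50.871314358902794), [np.float64(336.0000000000001)]) 0.06782234729555012 54.11610711698948
```

Call:
{"method": "move_arm", "body": {
  "increments": [
    [0,-0.2,-0.028,0,0,0,0],
    [0,-0.2,0,0,0,0,0],
    [0,-0.1,0,0,0,0,0],
    [0,-0.1,0,0,0,0,0],
    [0,-0.1148,0.0282,0,0,0,0.0873],
    [0,-0.1148,0.0282,0,0,0,0.0873],
    [0,-0.1148,0.0282,0,0,0,0.0873],
    [0,-0.1148,0.0282,0,0,0,0.0873],
    [0,-0.1148,0.0282,0,0,0,0.0873],
    [0,-0.1148,0.0282,0,0,0,0.0873],
    [0,-0.1148,0.0282,0,0,0,0.0873],
    [0,-0.1148,0.0282,0,0,0,0.0873],
    [0,-0.1148,0.0282,0,0,0,0.0873],
    [0,-0.1148,0.0282,0,0,0,0.0873],
    [0,-0.1148,0.0282,0,0,0,0.0873],
    [0,-0.1148,0.0282,0,0,0,0.0873],
    [0,-0.1148,0.0282,0,0,0,0.0873],
    [0,-0.1148,0.0282,0,0,0,0.0873]
  ]
}}

```text
time_s: 12.85
ee_pos: [0.5924, -0.035, 0.1353]
eef_rot: [-3.141, -0.001, 1.303]
force: [0.5, 2.3, -0.2]
grip_width: 0.0007
grip_force: 1.3
```

```bash
python3 where.py; python3 look.py d
```

```text
q [-0.12  0.46  1.47  0.    1.21  0.15] yaw 74.6590227700109 C in tool x,y -0.019283528016761996 -0.0645618461739379 z 0.1352825891463207 F [ 0.5  2.3 -0.2] post r 0.06738016350648361 post ang 1.2890156392715102
```

View pics/d.png

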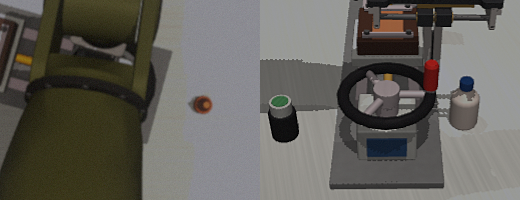

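The side crop at (431,75) shows the handle on the right, at about −15°, with the bottle untouched at (463,105). There are 90° left, so I'll do 75° and then measure.

Call:
{"method": "move_arm", "body": {
  "increments": [
    [0,-0.1148,0.0282,0,0,0,0.0873],
    [0,-0.1148,0.0282,0,0,0,0.0873],
    [0,-0.1148,0.0282,0,0,0,0.0873],
    [0,-0.1148,0.0282,0,0,0,0.0873],
    [0,-0.1148,0.0282,0,0,0,0.0873],
    [0,-0.1148,0.0282,0,0,0,0.0873],
    [0,-0.1148,0.0282,0,0,0,0.0873],
    [0,-0.1148,0.0282,0,0,0,0.0873],
    [0,-0.1148,0.0282,0,0,0,0.0873],
    [0,-0.1148,0.0282,0,0,0,0.0873],
    [0,-0.1148,0.0282,0,0,0,0.0873],
    [0,-0.1148,0.0282,0,0,0,0.0873],
    [0,-0.1148,0.0282,0,0,0,0.0873],
    [0,-0.1148,0.0282,0,0,0,0.0873],
    [0,0,0,0,0,0,0]
  ]
}}

```text
time_s: 14.45
ee_pos: [0.5486, -0.0997, 0.1355]
eef_rot: [3.142, 0.0, 0.085]
force: [0.1, 0.2, -0.1]
grip_width: 0.0007
grip_force: 0.0
```

```bash
python3 where.py
cat > ang.py <<'E'
from h import *
# compare with the start picture, same camera, same method
P=ctrl.camera("side"); Q=dict(P); Q["color"]=cv2.imread("pics/side0.png")
for q in(Q,P):
    r=handle([q],[.512,-.099]); d=r[0]-[.5231,-.036]; m=red(q); rr,cc=np.nonzero(m)
    print(r[0],r[1],np.hypot(*d),"phi",np.degrees(np.arctan2(d[1],d[0])),m.sum(),rr.mean(),cc.mean(),rr.min(),rr.max(),cc.min(),cc.max())
E
python3 ang.py
```

```text
q [-0.25  0.38  1.58 -0.    1.18  1.24] yaw 4.893585332046503 C in tool x,y -0.01813343120976532 -0.06497157200181596 z 0.13545381535693393 F [ 0.1  0.2 -0.1] post r 0.06745462545909246 post ang -69.51210676746936
[ 0.50769061 -0.09572571] 74.35553660960714 0.06168151596005642 phi -104.46696735102961 396 233.7979797979798 295.1969696969697 218 250 288 302
[ 0.52616943 -0.09805957] 143.15528939796113 0.06213543023073534 phi -87.16848833253363 313 231.07987220447285 308.7635782747604 217 248 303 317
```

Call:
{"method": "move_arm", "body": {
  "increments": [
    [0,-0.1148,0.0282,0,0,0,0.0873],
    [0,-0.1148,0.0282,0,0,0,0.0873],
    [0,-0.1148,0.0282,0,0,0,0.0873],
    [0,0,0,0,0,0,0],
    [0,0.2,0,0,0,0,0],
    [0,0.2,0,0,0,0,0],
    [0,0.2,0,0,0,0,0],
    [0,0,0,0,0,0,0]
  ]
}}

```text
time_s: 15.3
ee_pos: [0.5624, -0.1092, 0.135]
eef_rot: [-3.142, 0.0, -0.176]
force: [0.2, 0.7, -0.1]
grip_width: 0.0003
grip_force: 0.0
```

```bash
python3 where.py; python3 ang.py; python3 look.py e
```

```text
q [-0.26  0.42  1.53  0.    1.19  1.49] yaw -10.068475244228406 C in tool x,y -0.0495230006182196 -0.06499604768954423 z 0.13504879835570685 F [ 0.2  0.7 -0.1] post r 0.08171299655191754 post ang -62.76329860424468
[ 0.50769061 -0.09572571] 74.35553660960714 0.06168151596005642 phi -104.46696735102961 396 233.7979797979798 295.1969696969697 218 250 288 302
[ 0.510875  -0.0976875] 59.79696370020879 0.06288718694018681 phi -101.20942542090843 418 233.89473684210526 297.7607655502392 218 250 291 304
```

View pics/e.png

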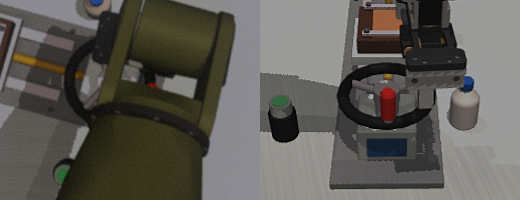

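The side crop at (388,105) shows the handle about 2–3 px (roughly 3°) short of its starting place. I'll nudge it about 2.2°, then clear away and measure properly.

Call:
{"method": "move_arm", "body": {
  "increments": [
    [0,-0.2,0,0,0,0,0],
    [0,-0.2,0,0,0,0,0],
    [0,-0.1,0,0,0,0,0],
    [0,-0.1,0,0,0,0,0],
    [0,-0.0505,0.0124,0,0,0,0.0384],
    [0,0,0,0,0,0,0],
    [0,0,0,0,0,0,0],
    [0,0.2,0,0,0,0,0],
    [0,0.2,0,0,0,0,0],
    [0,0.2,0,0,0,0,0],
    [0,0,0,-0.55,0,0,0],
    [0,0,0,-0.55,0,0,0],
    [0,0,0,-0.55,0,0,0],
    [0,0,0,-0.55,0,0,0]
  ]
}}

```text
time_s: 16.85
ee_pos: [0.5589, -0.1104, 0.2464]
eef_rot: [-3.142, 0.0, -0.215]
force: [0.5, -0.4, 0.2]
grip_width: 0.0007
grip_force: 0.0
```

Call:
{"method": "move_arm", "body": {
  "increments": [
    [0,-0.56,-0.64,0,0,0,0],
    [0,-0.56,-0.64,0,0,0,0],
    [0,-0.56,-0.64,0,0,0,0],
    [0,-0.56,-0.64,0,0,0,0],
    [0,-0.56,-0.64,0,0,0,0],
    [0,-0.56,-0.64,0,0,0,0],
    [0,-0.56,-0.64,0,0,0,0],
    [0,-0.56,-0.64,0,0,0,0],
    [0,-0.56,-0.64,0,0,0,0],
    [0,-0.56,-0.64,0,0,0,0],
    [0,-0.56,-0.64,0,0,0,0],
    [0,-0.56,-0.64,0,0,0,0],
    [0,-0.56,-0.64,0,0,0,0],
    [0,-0.56,-0.64,0,0,0,0],
    [0,0,0,0,0,0,0]
  ]
}}

```text
time_s: 18.35
ee_pos: [0.2955, 0.3883, 0.2447]
eef_rot: [-3.122, 0.029, -0.164]
force: [0.0, -0.8, 0.7]
grip_width: 0.0005
grip_force: 0.0
```

```bash
python3 where.py; python3 ang.py
cat > cmp.py <<'E'
from h import *
# sub-pixel shift of the handle patch against the start pictures, and angle per pixel by projection
C=np.array([.525,-.0365])
for n in("top","side"):
    p=ctrl.camera(n); a=cv2.imread(f"pics/{n}0.png"); b=p["color"]
    f=lambda im:np.clip(im[...,2].astype(float)-im[...,1:2].max(2),0,None)
    m=cv2.dilate(red(dict(color=a)).astype(np.uint8),np.ones((13,13)))
    c=[]
    for im in(a,b):
        w=f(im)*m; w[w<25]=0; r,k=np.indices(w.shape); c.append(np.array([(w*k).sum(),(w*r).sum()])/w.sum())
    h=lambda t:proj(p,[[*(C+.065*np.array([np.cos(t),np.sin(t)])),.15]])[0]
    t=np.radians(-105); J=(h(t+.02)-h(t-.02))/np.degrees(.04); d=c[1]-c[0]
    print(n,c,"shift",d,"px/deg",J,"dphi deg",d@J/(J@J))
E
python3 cmp.py; python3 look.py f
```

```text
q [0.83 0.13 1.64 0.04 1.38 2.55] yaw -9.40277764763232 C in tool x,y 0.2958586299756733 0.38158585700126785 z 0.24468130381013 F [ 0.  -0.8  0.7] post r 0.4828458296335119 post ang 118.38506133813652
[ 0.50769061 -0.09572571] 74.35553660960714 0.06168151596005642 phi -104.46696735102961 396 233.7979797979798 295.1969696969697 218 250 288 302
[ 0.50826707 -0.09621468] 72.21492693352084 0.06201470565035408 phi -103.838385815253 397 233.91939546599497 295.6523929471033 218 250 289 302
top [array([350.57861842, 271.75559211]), array([350.75126448, 271.23054332])] shift [ 0.17264606 -0.52504879] px/deg [ 0.20755881 -0.71726075] dphi deg 0.7397288176740527
side [array([295.03132406, 232.18077725]), array([295.67582152, 232.19327445])] shift [0.64449746 0.0124972 ] px/deg [0.83493231 0.00348353] dphi deg 0.7719648291515143
```

View pics/f.png

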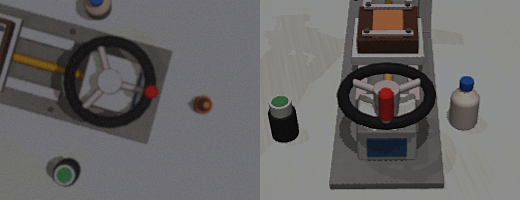

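Both cameras put the handle 0.75° (under 1 mm) from its starting place. I'll ease the wrist off its range limit, check that the loose things haven't moved, and hand in.

Call:
{"method": "move_arm", "body": {
  "increments": [
    [0,0,0,0,0,0,-0.1],
    [0,0,0,0,0,0,-0.1],
    [0,0,0,0,0,0,0]
  ]
}}

```text
time_s: 18.9
ee_pos: [0.2963, 0.3857, 0.2452]
eef_rot: [-3.116, 0.023, 0.033]
force: [0.2, -0.4, 0.4]
grip_width: 0.0004
grip_force: 0.0
```

```bash
python3 - <<'E'
from h import *
for n in("top","side"):
    p=ctrl.camera(n);a=cv2.imread(f"pics/{n}0.png").astype(np.float32);b=p["color"].astype(np.float32)
    for k in("spare_nozzle","lens_barrel","cleaner_bottle","copper_sheet"):
        d=ctrl.cut_out(k,p)
        if not d: print(n,k,None);continue
        r,c=np.nonzero(d[0]["mask"]); s=np.s_[r.min()-6:r.max()+7,c.min()-6:c.max()+7]
        ga,gb=[cv2.cvtColor(i[s],cv2.COLOR_BGR2GRAY) for i in(a,b)]
        print(n,k,d[0]["centre"],np.round(cv2.phaseCorrelate(ga,gb),2).tolist() if 0 else np.round(cv2.phaseCorrelate(ga,gb)[0],2))
print(ctrl.get_obs()["qpos"])
E
python3 cmp.py
```

```text
top spare_nozzle [283.8, 403.4] [ 0.15 -0.09]
top lens_barrel [352.4, 265.5] [0.01 0.08]
top cleaner_bottle [185.3, 297.3] [0.08 0.63]
top copper_sheet [227.0, 173.3] [-0.33  0.16]
side spare_nozzle [352.7, 299.8] [ 0.02 -0.01]
side lens_barrel [249.5, 188.6] [ 0.51 -0.03]
side cleaner_bottle [234.4, 379.3] [0.53 0.01]
side copper_sheet [166.0, 298.4] [0.08 0.65]
[0.82242307 0.12507508 1.6401726  0.03533351 1.37539434 2.35435764]
top [array([350.57861842, 271.75559211]), array([350.74402758, 271.22723914])] shift [ 0.16540916 -0.52835296] px/deg [ 0.20755881 -0.71726075] dphi deg 0.7412854204051272
side [array([295.03132406, 232.18077725]), array([295.68210281, 232.1938578 ])] shift [0.65077874 0.01308055] px/deg [0.83493231 0.00348353] dphi deg 0.7794907182434742
```

The loose things are unmoved (shifts under a pixel, from lighting), the copper sheet has moved along the slide, and the wheel is at rest.

```bash
python3 -c "
from station import ctrl; print(ctrl.hand_in())"
```

```text
the job is handed in; nothing more can be done
None
```

The hand wheel was pushed clockwise through one full turn, stopping about 0.75° short of its starting place; the loose things did not visibly move, the arm finished clear, and the job is handed in (no verdict was returned).

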